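# Set the gauge guide over a steel box and hold the probe rod in it

### The arm

A 7-joint arm with a two-finger parallel gripper is mounted at the origin on the work surface. World frame = base frame: x ahead of the robot, y to its left, z up, the work surface at z = 0. Lengths are in mm, angles in rad, forces in N, time in s.
With the tool pointing down it reaches from about 400 to 900 mm from the base axis. Payload 5.6 kg.
Tool frame: the origin (TCP) lies at the very end of the fingers, on their centre line; the grasp point (between the pads) lies ctrl.grip_depth behind it (ctrl.grip_depth is the distance from the TCP to the grasp point, in mm); z points along the fingers, y is the line along which they close (so a half turn about z gives the same grasp; the last joint's range is limited). The gripper opens to 92 mm and grips with 3 to 60 N. Pads are 20 mm wide; open, the fingers measure 128 mm over their backs; the gripper's body (75 mm by 189 mm) begins 69 mm behind the grasp point.
Start: joints at [-1.193, 0.468, -0.012, 1.603, 0.006, 1.071, -0.056], TCP at [265.559, 593.285, 214.592] pointing down, gripper open.
Joint ranges: [-2.53, 2.53], [-0.31, 2.02], [-1.57, 1.55], [0.28, 2.44], [-1.29, 4.43], [0.15, 1.84], [-2.92, 2.92]. Speed limits (rad/s): [2.57, 2.57, 3.14, 3.14, 3.14, 3.14, 3.14].

### API

Orientations are given as [roll, pitch, yaw] about the fixed x, y, z axes, in that order (R = Rz(yaw) Ry(pitch) Rx(roll)).
In Python, from plant import sensors, eyes, finish_job, ctrl gives the robot as it stands.
- The arm moves only by the shell command python3 -m creep 'ROWS' [FORCE]. ROWS is JSON, a list of rows, each a list of 3 entries, a list of its own where there are three numbers: the shift along the tool's x, y, z normalised to -1 to 1, where 1 is 100 cm, then the turn about the tool's z normalised to -1 to 1, where 1 is 360 degrees, then the opening, from 0 (shut) to 1 (fully open). In form: [[[dx, dy, dz], roll, gripper], ...]. A call has 1 to 5 rows; each row shifts and turns the commanded pose from where the row before left it, along the tool's axes as they then stand; what a row does not reach is not made up. A row lasts 1/10 s, in which the tool goes at most 50 mm and 8.59 degrees, less where a joint would pass 70% of its speed; a pose out of reach is approached as far as the arm can. A call with a number of a shift or a turn outside -1 to 1 is refused whole. A call with a gripper value outside its range is refused whole. The fingers move at their own pace and stop on an object; FORCE is the grip in N (left out, the last holds). Time passes only in rows, so rows that do not move let the fingers close. It gives the time, the measured TCP pose, the force, the opening and the grip force at its end, in the units of the state.
- sensors.read_state(): the state, without advancing time (a new reading comes with each control period).
- eyes.get_image(name): name is "scene" or "top" or "wrist"; returns a dict with "image" (384x512x3 uint8, red, green, blue), "depth" (384x512 float32, mm along the optical axis (not along the pixel's ray), 0 where there is no reading), "intrinsics" (3x3 intrinsics, pixels), "position" and "rotation" of the camera in the world. Camera axes: x right, y down, z forward; pixel columns grow to the right and rows downward; lengths in mm; the calibration is good to about 2 mm. A picture is of the moment at which its call begins.
- finish_job(): hands the job in; it is judged then, once.
Trained networks look in the newest picture that a camera, given by its name, has taken for a name from the list of things; names that differ only in an ending like _2 or _b are one class to them, and where a whole thing is asked for, a point or a joint stands for the part that bears it (a point fixed in the world has none). Each returns a list of dicts, best first, with "p" (0 to 1); they miss things now and then, are a little off and sometimes report something else, mostly with a low value. They report only what shows in the picture. A call takes as long as a camera call.
- eyes.search_frame(camera, name): "position" ([x, y, z] in mm, in world coordinates, good to about 4 mm: the middle of the surface that is visible of it).
- eyes.regions_of(camera, name): "mask" (384x512 bool, what is visible of it).
- eyes.place_of(camera, name): "position" ([x, y, z] in mm, in world coordinates, good to about 4 mm: a listed point, or the origin of a listed thing).
The state is a dict: "time_s": time; "joints": joint angles; "qd": joint speeds; "joint_efforts": joint torques, N m; "position": TCP position; "ee_rot": TCP orientation; "force": force on the tool from outside, world axes, zero at the start; "torque": the same for the moment, N m; "width": opening from 0.0 (shut) to 1.0 (fully open); "gripper_force": force on a finger pad.
Only numpy, scipy, OpenCV 4.12 (cv2) and the standard library are available. Lean on these libraries where they do the work, as an engineer would, in place of code of your own. Each camera call takes 0.05 s, during which the arm holds its last target. There are 200 camera calls.

### The job

Swing the gauge stand's hinged guide (it has a ball knob) round and tip it down until the guide plate is level with its hole centred over the open steel box in the stand. Then lift the probe rod out of its rack and lower it upright through the guide hole, never letting the probe touch the guide or the box, until its tip is about half-way down inside the box. Finish while still holding the probe there, still and centred in the hole; do not let go, and leave the box in the stand and the other things on the table where they are.

Things in the scene. Friction and masses are not known exactly. Their poses are not given: they have to be found in the camera images.
- stand: Fixed gauge stand: aluminium base plate 250 x 160 mm, 10 mm thick, with a post, the swivelling arm and the tilting guide plate. Origin on the table under the post's axis, z up. Its -x axis runs along the base from the post towards the box nest, whose centre lies at 105 mm along -x; the box's floor is 12 mm and its rim 90 mm above the table.
- post_axis (a point): Point on the vertical swivel axis of the post, 130 mm above the table, at the height of the tilt hinge.
- swivel (a joint): Swivel of the guide arm about the vertical post axis, rad, counter-clockwise from above positive, range -0.4 to 1.2. At 0 the arm points along the stand's -x axis and, when level, the hole is centred over the box. It is held by friction only (about 2 N at the knob) and stays where it is left; there is no detent or stop at 0.
- tilt (a joint): Tilt of the guide plate about a horizontal hinge that crosses the arm 50 mm from the post axis at 130 mm height, rad, range -0.2 to 1.1. 0 = level; positive = outer end with the knob raised. Held by friction (about 2 to 4 N at the knob), stays where it is left; no stop at 0.
- knob (a point): Centre of the black ball knob, 24 mm across, at the outer end of the guide plate: 150 mm from the tilt hinge, on the plate's mid-plane (200 mm from the post axis and 130 mm high when level). A 12 mm thick stalk joins it to the plate, whose near edge is 50 mm from the knob's centre. The point's x axis points along the plate back towards the hinge.
- hole (a point): Centre of the guide hole in the plate's upper face. Round hole 26 mm across through a steel plate 90 x 84 mm, 20 mm thick; 55 mm out from the tilt hinge (105 mm from the post axis), upper face 10 mm above the hinge: 140 mm above the table when level. Its z axis is the hole's axis.
- tin: Open steel box in the nest of the stand, loose: 84 (x) x 104 (y) x 80 mm high, walls and floor 2 mm. Origin at the centre of its underside.
- rack: Fixed grey block 75 x 75 x 60 mm with one hole of 14 mm, 50 mm deep, in the middle of its top, in which the probe stands. Origin at the centre of its underside.
- probe_handle (a point): Centre of the probe's round black handle, 22 mm across and 50 mm long, at the top of the probe; 155 mm above the table while it stands in the rack. The point's z axis points up along the probe. Below the handle is a steel stem 10 mm across and 120 mm long; probe about 120 g, 170 mm long.
- probe_tip (a point): Centre of the lower end face of the probe's stem, 145 mm below the handle's centre. 10 mm above the table while it stands in the rack.
- spare_tin: Bystander: another open steel box like the first, 84 x 104 x 80 mm, on the table. Origin at the centre of its underside.
- tape_roll: Bystander: cardboard-brown roll lying flat, 100 mm across, 48 mm high, hole 76 mm. Origin at the centre of its underside.
- cutter: Bystander: box cutter lying flat, grey, about 135 mm long, 20 mm wide. Origin under its body.
- cup: Bystander: white plastic cup 76 mm across, 95 mm high. Origin at the centre of its underside.
- spray: Bystander: white bottle 60 mm across, 170 mm high. Origin at the centre of its underside.

How it is judged (in metres and radians):
On the way, in this order (a step that is already met when the one before it is completed fails the run):
1. guide swung over the box and level (both joints within 0.08 rad of 0) (value of joint swivel between -0.08 and 0.08 rad and value of joint tilt between -0.08 and 0.08 rad), for 0.2 s.
2. probe tip above the guide plate, over its hole (z of probe_tip in the frame of hole above 0 m and horizontal distance between probe_tip and hole below 0.012 m and angle between probe_handle's own z axis and vertical below 0.15 rad), for 0.05 s.
At the end, for the whole second after the job is handed in: Guide joints within 0.08 rad of 0; probe gripped, still, touching neither guide nor box, upright within 0.08 rad, tip and handle centre within 6.5 mm sideways of the hole centre, tip 24 to 58 mm above the box underside (41 = half-way); box moved under 15 mm (all of step 1 and horizontal distance between each of probe_tip, probe_handle and hole below 0.0065 m and angle between probe_handle's own z axis and vertical below 0.08 rad and z of probe_tip in the frame of tin between 0.024 and 0.058 m and contact force between the fingers and probe above 1 N and contact force between probe and stand below 0.3 N and contact force between probe and tin below 0.3 N and linear speed of probe below 0.02 m/s and distance of tin from where it was at the start of the episode below 0.015 m); the arm keeps its last pose, push and grip.
It fails at once if the probe touches the stand or its guide (contact force between probe and stand above 0.5 N).
It fails at once if the probe touches the box (contact force between probe and tin above 0.5 N).
It fails at once if the box in the stand or a bystander is moved by more than 20 mm (distance of any of tin, spare_tin, tape_roll, cutter, cup, spray from where it was at the start of the episode above 0.02 m).
It also fails if it takes over 64 s, if anything falls off the work surface, if the arm or the gripper's body presses on something with over 40 N, if the wrist force passes 120 N, or if a joint passes its speed limit or range.

## Working session

There is one attempt and no reset: what is moved stays moved. The work goes in short steps, Python scripts to look and compute and a shell command to move; the robot and the scene stay as the last step left them, time stands still between calls to the robot, and variables do not carry over. Pictures are saved under pics/ and viewed, at most 10 in all, crops included, and the job is handed in when it is done.

```bash
mkdir -p pics; ls; cat > h.py <<'E'
from plant import sensors, eyes, finish_job, ctrl
import numpy as np, cv2
from scipy.spatial.transform import Rotation as Rn
np.set_printoptions(precision=1,suppress=True)
def snap(cam,fn=None):
    d=eyes.get_image(cam)
    if fn: cv2.imwrite('pics/'+fn,cv2.cvtColor(d['image'],cv2.COLOR_RGB2BGR))
    return d
def cloud(d):
    K=np.array(d['intrinsics']);z=d['depth'];v,u=np.mgrid[:z.shape[0],:z.shape[1]]
    P=np.stack([(u-K[0,2])*z/K[0,0],(v-K[1,2])*z/K[1,1],z],-1)
    return P@np.array(d['rotation']).T+np.array(d['position'])
E
python3 - <<'E'
from h import *
print(sensors.read_state(), ctrl.grip_depth)
for c in('top','scene'):
    d=snap(c,c+'0.png');print(c,d['position'],np.array(d['rotation']).tolist())
    for n in('stand','post_axis','knob','hole','tin','rack','probe_handle','probe_tip','spare_tin','tape_roll','cutter','cup','spray'):
        print(n,[(np.array(r['position']).round(0).tolist(),round(r['p'],2)) for r in eyes.place_of(c,n)[:2]])
E
```

```text
pics
{'time_s': 0.0, 'joints': array([-1.2,  0.5, -0. ,  1.6,  0. ,  1.1, -0.1]), 'qd': array([ 0.,  0., -0.,  0., -0., -0.,  0.]), 'joint_efforts': array([  0. , -52.1,  -0. , -24.4,  -0.1,   0. ,   0. ]), 'position': array([265.3, 592.8, 213.6]), 'ee_rot': array([-3.1,  0. ,  2.7]), 'force': array([-0.6, -0.2,  0.1]), 'torque': array([0., 0., 0.]), 'gripper_force': 0.0, 'width': 1.0019381233028204} 18.700000000000003
top [500.8 -13.1 916.9] [-3.057043629237689, 0.010051168841079594, -1.5836022997248342]
stand [([688.0, -22.0, 2.0], 0.97)]
post_axis [([682.0, -18.0, 129.0], 0.78)]
knob [([538.0, -88.0, 227.0], 0.79)]
hole [([605.0, -54.0, 172.0], 0.83)]
tin [([584.0, 16.0, 15.0], 0.59)]
rack [([373.0, -48.0, -2.0], 0.69), ([433.0, 276.0, -0.0], 0.6)]
probe_handle [([434.0, 274.0, 154.0], 0.5)]
probe_tip []
spare_tin [([411.0, -320.0, -2.0], 0.73)]
tape_roll [([373.0, -48.0, -4.0], 0.57)]
cutter [([362.0, 122.0, -1.0], 0.58), ([586.0, 18.0, 13.0], 0.23)]
cup [([677.0, 322.0, -1.0], 0.86), ([431.0, 282.0, 1.0], 0.26)]
spray [([736.0, 216.0, 2.0], 0.98)]
scene [1330.   225.5  711.8] [-2.2035925950471134, -0.020989477455311878, 1.865007909061623]
stand [([683.0, -20.0, -5.0], 0.63)]
post_axis [([688.0, -19.0, 128.0], 0.88), ([440.0, 277.0, 155.0], 0.72)]
knob [([534.0, -84.0, 224.0], 0.9)]
hole []
tin [([585.0, 18.0, 6.0], 0.8)]
rack [([433.0, 282.0, -1.0], 0.85)]
probe_handle [([584.0, 19.0, 5.0], 0.62), ([437.0, 278.0, 153.0], 0.6)]
probe_tip []
spare_tin [([410.0, -321.0, -3.0], 0.75)]
tape_roll [([370.0, -49.0, 2.0], 0.77)]
cutter [([364.0, 125.0, -1.0], 0.67), ([411.0, -319.0, -4.0], 0.63)]
cup [([678.0, 326.0, 3.0], 0.64)]
spray [([733.0, 218.0, 2.0], 0.82), ([674.0, 324.0, 0.0], 0.15)]
```

View images.

```bash
sed -i "s/np.array(d\['rotation'\]).T/Rn.from_euler('xyz',d['rotation']).as_matrix().T/" h.py; python3 - <<'E'
from h import *
for c in('top','scene'):
    d=snap(c);C=cloud(d)
    for n in('knob','hole','probe_handle','tin','rack','stand'):
        for r in eyes.regions_of(c,n)[:1]:
            m=r['mask']&(d['depth']>0);p=C[m]
            print(c,n,round(r['p'],2),m.sum(),np.median(p,0),np.percentile(p,2,axis=0),np.percentile(p,98,axis=0))
    np.save(c+'.npy',C)
E
```

```text
top knob 0.71 800 [365.1 -47.   47.2] [323.9 -91.   -1.1] [419.3   2.1  51.2]
top hole 0.77 1615 [594.3 -57.2 184.6] [529.9 -97.9 132.1] [646.6  -4.7 237.1]
top probe_handle 0.59 210 [434.3 279.  167.3] [422.6 272.6  56.1] [443.5 309.6 185.8]
top tin 0.96 1415 [587.1  30.8  13. ] [538.9 -20.3   9. ] [637.3  77.8  91.6]
top rack 0.61 1048 [679.2 341.   56.2] [640.6 290.7   2.2] [708.7 362.2  96.8]
top stand 0.75 4848 [611.7 -16.7  12.2] [496.5 -93.3   7.3] [740.  104.2 231.6]
scene knob 0.66 1721 [605.1 -58.  173.6] [ 401.7 -147.9    3.8] [652.9  -6.1 235.3]
scene hole 0.66 1552 [606.2 -56.  174.7] [541.1 -93.  135.8] [652.   -6.1 235.4]
scene probe_handle 0.67 317 [438.6 281.6 144. ] [215.9 271.2   2. ] [445.6 310.6 185.8]
scene tin 0.86 2042 [596.6  25.   57.8] [532.2 -28.8  15. ] [641.6  78.7  92.6]
scene rack 0.82 1204 [458.5 281.2  52.2] [400.1 236.7   4.3] [480.6 326.7  64.5]
scene stand 0.97 5401 [654.4 -20.2  14.7] [535.1 -93.1   6. ] [748.8 103.  211.4]
```

View pics/top0.png

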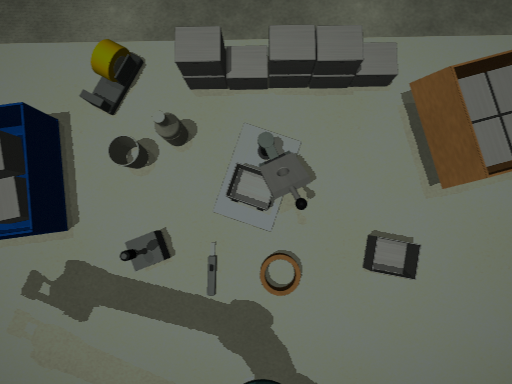

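View pics/scene0.png

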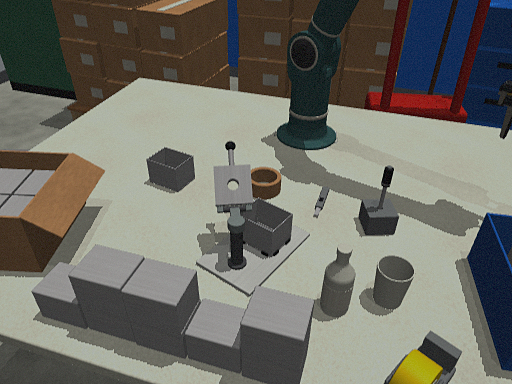

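```bash
cat >> h.py <<'E'
def delta(p,yaw=None,T=None):
    """shift in tool axes (m) and turn (units of 360deg) from the measured pose to a tool-down pose"""
    s=sensors.read_state();R=Rn.from_euler('xyz',s['ee_rot']).as_matrix()
    sh=R.T@(np.array(p)-s['position'])/1000
    t=0 if yaw is None else -((yaw-s['ee_rot'][2]+np.pi)%(2*np.pi)-np.pi)/2/np.pi
    print('pos',s['position'],'rot',np.round(s['ee_rot'],3),'shift',np.round(sh,4),'turn',round(t,4),'t',s['time_s'])
E
python3 - <<'E'
from h import *
from scipy.optimize import least_squares
for c in('top','scene'):
    C=np.load(c+'.npy');x,y,z=C[...,0],C[...,1],C[...,2]
    def reg(x0,x1,y0,y1,z0,z1): return C[(x>x0)&(x<x1)&(y>y0)&(y<y1)&(z>z0)&(z<z1)]
    b=reg(480,760,-120,130,7,14);(cc,wh,a)=cv2.minAreaRect(b[:,:2].astype(np.float32));print(c,'base',len(b),cc,wh,a)
    r=reg(520,650,-50,90,84,97);print('rim',len(r),cv2.minAreaRect(r[:,:2].astype(np.float32)),np.median(r[:,2]))
    k=reg(510,560,-115,-60,212,250)
    f=least_squares(lambda q:np.linalg.norm(k-q,axis=1)-12,[536,-86,227],loss='soft_l1');print('knob',len(k),f.x,k.max(0))
    h=reg(415,455,255,300,135,179)
    if len(h)>5:
        f=least_squares(lambda q:np.linalg.norm(h[:,:2]-q,axis=1)-11,[434,276],loss='soft_l1');print('handle',len(h),f.x)
    t=reg(415,455,255,300,178,190);print('handle top',len(t),t.mean(0),t[:,2].max())
    pt=reg(640,720,-60,20,100,170);print('post',len(pt),pt.mean(0),pt.max(0),pt.min(0))
    R=reg(380,490,220,340,56,66);print('rack',cv2.minAreaRect(R[:,:2].astype(np.float32)))
E
```

```text
top base 3693 (618.898681640625, 8.834403991699219) (159.90602111816406, 249.91661071777344) 70.24514770507812
rim 120 ((585.44775390625, 21.37850570678711), (103.80104064941406, 83.55116271972656), 70.54158782958984) 89.7614932443621
knob 158 [536.4 -81.1 226.6] [558.6 -69.  241. ]
handle 88 [433.1 284. ]
handle top 83 [433.5 282.3 181.9] 186.66782468138047
post 400 [670.5 -22.6 138.2] [702.8   4.  151.5] [640.  -59.3 120.8]
rack ((433.46588134765625, 283.6038818359375), (75.36073303222656, 76.53311920166016), 20.429269790649414)
scene base 2455 (619.8043823242188, 6.157562255859375) (162.57083129882812, 253.5953826904297) 70.10684204101562
rim 307 ((586.6943359375, 19.319480895996094), (105.84671020507812, 87.4302749633789), 70.07991790771484) 89.3009476994365
knob 120 [539.5 -82.1 226.1] [560.  -69.1 242.7]
handle 141 [432.9 281.4]
handle top 49 [437.6 281.2 182.7] 187.97690907298
post 500 [679.8 -22.5 133.7] [706.    1.8 155.4] [640.1 -60.  100.1]
rack ((434.1828308105469, 281.4557189941406), (80.25996398925781, 77.59452056884766), 21.259166717529297)
```

```bash
python3 -m creep '[[[0,0,-0.05],0,1],[[0,0,-0.05],0,1],[[0,0,-0.04],0,1]]' && python3 - <<'E'
from h import *
delta([537,-82,345],np.radians(203.9))
E
```

```text
time_s: 2.4
position: [265.7, 593.6, 357.6]
ee_rot: [3.139, -0.0, 2.721]
force: [0.2, 0.5, -1.0]
width: 1.0
gripper_force: 0.0
pos [265.7 593.6 357.6] rot [ 3.1 -0.   2.7] shift [-0.5 -0.5  0. ] turn -0.1334 t 2.4
```

```bash
sed -i "s/np.round(s\['ee_rot'\],3)/np.round(s['ee_rot'],3).tolist()/;s/np.round(sh,4)/np.round(sh,4).tolist()/" h.py; python3 - <<'E'
from h import *
delta([537,-82,345],np.radians(203.9))
E
```

```text
pos [265.7 593.6 357.6] rot [3.139, -0.0, 2.721] shift [-0.5237, -0.5058, 0.0114] turn -0.1334 t 2.4
```

```bash
python3 -m creep '[[[-0.035,-0.0337,0],0,1],[[-0.035,-0.0337,0],0,1],[[-0.035,-0.0337,0],0,1],[[-0.035,-0.0337,0],0,1],[[-0.035,-0.0337,0],0,1]]' >/dev/null; python3 -m creep '[[[-0.035,-0.0337,0],0,1],[[-0.035,-0.0337,0],0,1],[[-0.035,-0.0337,0],0,1],[[-0.035,-0.0337,0],0,1],[[-0.035,-0.0337,0],0,1]]' | head -2; python3 -m creep '[[[-0.035,-0.0337,0],0,1],[[-0.035,-0.0337,0],0,1],[[-0.035,-0.0337,0],0,1],[[-0.035,-0.0337,0],0,1],[[-0.035,-0.0337,0],0,1]]' |head -2; python3 -m creep '[[[0,0,0],-0.0225,1],[[0,0,0],-0.0225,1],[[0,0,0],-0.0225,1],[[0,0,0],-0.0225,1],[[0,0,0],-0.0225,1]]' | head -3;python3 -m creep '[[[0,0,0],-0.0209,1],[[0,0,0],0,1],[[0,0,0],0,1]]' 
python3 - <<'E'
from h import *
delta([537,-82,208],np.radians(203.9))
d=snap('wrist','w1.png');print(d['position'],np.round(d['rotation'],3).tolist());C=cloud(d)
print(eyes.place_of('wrist','knob')[:2],eyes.place_of('wrist','hole')[:1])
k=C[(abs(C[...,0]-537)<30)&(abs(C[...,1]+82)<30)&(C[...,2]>215)&(C[...,2]<245)];print(len(k))
from scipy.optimize import least_squares
if len(k):print(least_squares(lambda q:np.linalg.norm(k-q,axis=1)-12,[536,-82,227],loss='soft_l1').x)
E
```

```text
time_s: 3.4
position: [447.7, 140.8, 355.0]
time_s: 3.9
position: [538.7, -84.4, 355.1]
time_s: 4.4
position: [538.2, -82.6, 354.7]
ee_rot: [-3.142, 0.0, -2.85]
time_s: 4.7
position: [538.2, -82.7, 354.7]
ee_rot: [3.142, 0.0, -2.728]
force: [0.0, 0.2, 0.0]
width: 1.001
gripper_force: 0.0
pos [538.2 -82.7 354.7] rot [3.142, 0.0, -2.728] shift [0.0008, 0.0011, 0.1467] turn -0.0005 t 4.7
[ 462.1 -115.4  524. ] [2.851, 0.001, 1.985]
[{'position': [537.7, -80.0, 227.9], 'p': 0.65}] [{'position': [607.7, -53.0, 173.3], 'p': 0.85}]
454
[534.  -85.2 226. ]
```

View pics/w1.png

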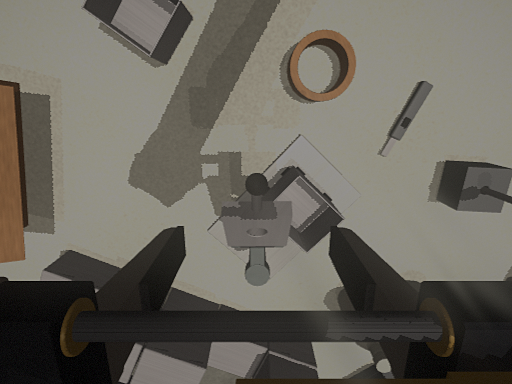

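```bash
python3 -m creep '[[[0.001,0.001,0.049],0,1],[[0,0,0.049],0,1],[[0,0,0.049],0,1],[[0,0,0],0,0.2],[[0,0,0],0,0.2]]' 20 | head -2; python3 -m creep '[[[0,0,0],0,0],[[0,0,0],0,0],[[0,0,0],0,0],[[0,0,0],0,0],[[0,0,0],0,0]]' 20
python3 - <<'E'
# arc plan: TCP grasp positions
import numpy as np
post=np.array([685,-16]);u0=203.9;u1=160.2;prev=None
for i,s in enumerate(np.linspace(0,1,13)):
    a=np.radians(u0+(u1-u0)*s);t=0.699*(1-s);r=50+150*np.cos(t);p=np.r_[post+r*np.array([np.cos(a),np.sin(a)]),130+150*np.sin(t)]
    if prev is not None:
        d=(p-prev[0]);ya=prev[1];x=np.array([np.cos(ya),np.sin(ya),0]);y=np.array([np.sin(ya),-np.cos(ya),0])
        print(np.round([d@x/1e3,d@y/1e3,-d[2]/1e3],4).tolist(),round(-(a-prev[1])/2/np.pi,4))
    prev=(p,a)
print(p)
E
```

```text
time_s: 5.35
position: [537.2, -82.3, 208.3]
time_s: 5.85
position: [537.1, -82.1, 208.1]
ee_rot: [-3.141, 0.001, -2.724]
force: [0.4, 0.1, -0.7]
width: 0.412
gripper_force: 0.0
[0.0051, 0.0108, 0.0068] 0.0101
[0.0047, 0.0111, 0.0072] 0.0101
[0.0042, 0.0114, 0.0074] 0.0101
[0.0038, 0.0117, 0.0077] 0.0101
[0.0033, 0.0119, 0.0079] 0.0101
[0.0028, 0.0121, 0.0081] 0.0101
[0.0024, 0.0123, 0.0083] 0.0101
[0.0019, 0.0124, 0.0084] 0.0101
[0.0014, 0.0126, 0.0086] 0.0101
[0.0009, 0.0126, 0.0086] 0.0101
[0.0004, 0.0127, 0.0087] 0.0101
[-0.0001, 0.0127, 0.0087] 0.0101
[496.82384621  51.74758405 130.        ]
```

```bash
python3 -m creep '[[[0,0,0],0,0],[[0,0,0],0,0],[[0,0,0],0,0],[[0,0,0],0,0],[[0,0,0],0,0]]' 20
```

```text
time_s: 6.35
position: [537.0, -82.4, 207.7]
ee_rot: [-3.141, 0.0, -2.725]
force: [-0.3, -1.1, 0.7]
width: 0.248
gripper_force: 20.0
```

Gripped (0.248×92 ≈ 23 mm, the knob). Swing along the arc.

```bash
python3 -m creep '[[[0.0051,0.0108,0.0068],0.0101,0],[[0.0047,0.0111,0.0072],0.0101,0],[[0.0042,0.0114,0.0074],0.0101,0],[[0.0038,0.0117,0.0077],0.0101,0]]'; python3 -m creep '[[[0.0033,0.0119,0.0079],0.0101,0],[[0.0028,0.0121,0.0081],0.0101,0],[[0.0024,0.0123,0.0083],0.0101,0],[[0.0019,0.0124,0.0084],0.0101,0]]'
```

```text
time_s: 6.75
position: [506.5, -45.5, 178.9]
ee_rot: [-3.141, 0.002, -2.982]
force: [2.0, -0.7, 1.1]
width: 0.243
gripper_force: 20.0
time_s: 7.15
position: [493.0, 2.5, 146.0]
ee_rot: [3.142, 0.002, 3.048]
force: [0.9, -3.2, 1.5]
width: 0.247
gripper_force: 20.0
```

```bash
python3 -m creep '[[[0.0014,0.0126,0.0086],0.0101,0],[[0.0009,0.0126,0.0086],0.0101,0],[[0.0004,0.0127,0.0087],0.0101,0],[[-0.0001,0.0127,0.0087],0.0101,0],[[0,0,0],0,0]]'
python3 - <<'E'
from h import *
delta([496.8,51.8,111.3],np.radians(160.2))
for c in ('scene','top'):
    d=snap(c,c+'1.png');C=cloud(d);np.save(c+'1.npy',C)
    for n in('knob','hole','post_axis'):print(c,n,[(np.array(r['position']).round(1).tolist(),round(r['p'],2)) for r in eyes.place_of(c,n)[:2]])
    P=C[(C[...,2]>125)&(C[...,2]<150)&(np.hypot(C[...,0]-586,C[...,1]-20)<40)&(np.hypot(C[...,0]-586,C[...,1]-20)>14)]
    A=np.c_[P[:,:2]-[586,20],np.ones(len(P))];s=np.linalg.lstsq(A,P[:,2],rcond=None)[0];print(len(P),s.tolist())
E
```

```text
time_s: 7.65
position: [500.5, 53.7, 110.9]
ee_rot: [3.141, 0.002, 2.799]
force: [3.1, -0.1, -1.8]
width: 0.242
gripper_force: 20.0
pos [500.5  53.7 110.9] rot [3.141, 0.002, 2.799] shift [0.0029, -0.003, -0.0004] turn 0.0005 t 7.65
scene knob [([498.2, 54.5, 128.0], 0.79)]
scene hole [([585.4, 23.8, 142.0], 0.57)]
scene post_axis [([439.4, 280.2, 154.9], 0.58)]
493 [-0.006034818874513914, 0.0012232599331696292, 142.65301417299474]
top knob [([587.3, 18.4, 138.9], 0.58)]
top hole [([586.0, 20.0, 140.2], 0.65)]
top post_axis [([682.9, -17.2, 126.7], 0.55)]
797 [-0.004504878309151364, 0.0028438670237793673, 140.5209709376054]
```

View pics/scene1.png

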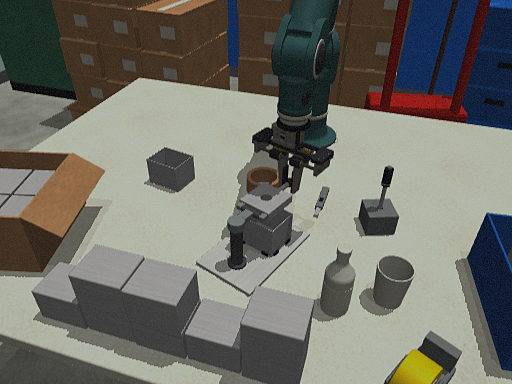

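```bash
python3 -m creep '[[[0,0,0],0,1],[[0,0,0],0,1],[[0,0,0],0,1],[[0,0,0],0,1],[[0,0,0],0,1]]'; python3 -m creep '[[[0,0,-0.02],0,1],[[0,0,-0.04],0,1],[[0,0,-0.05],0,1],[[0,0,-0.05],0,1],[[0,0,-0.05],0,1]]'
python3 - <<'E'
from h import *
delta([433.5,282,330],None)
for c in ('scene','top'):
    d=snap(c,c+'2.png');C=cloud(d);np.save(c+'2.npy',C)
    for n in('knob','hole','probe_handle'):print(c,n,[(np.array(r['position']).round(1).tolist(),round(r['p'],2)) for r in eyes.place_of(c,n)[:2]])
    P=C[(C[...,2]>125)&(C[...,2]<150)&(np.hypot(C[...,0]-586,C[...,1]-20)<40)&(np.hypot(C[...,0]-586,C[...,1]-20)>14)]
    A=np.c_[P[:,:2]-[586,20],np.ones(len(P))];s=np.linalg.lstsq(A,P[:,2],rcond=None)[0];print(len(P),s.tolist())
E
```

```text
time_s: 8.55
position: [498.8, 52.3, 111.1]
ee_rot: [-3.141, -0.001, 2.797]
force: [-0.3, 0.5, 0.6]
width: 0.66
gripper_force: 0.0
time_s: 9.05
position: [498.5, 52.0, 323.2]
ee_rot: [-3.142, -0.0, 2.797]
force: [1.1, 0.2, -0.8]
width: 1.0
gripper_force: 0.0
pos [498.5  52.  323.2] rot [-3.142, -0.0, 2.797] shift [0.1389, 0.1945, -0.0067] turn 0 t 9.05
scene knob [([497.0, 52.1, 129.2], 0.74)]
scene hole [([580.9, 22.3, 139.3], 0.59)]
scene probe_handle [([436.9, 278.0, 156.1], 0.82)]
500 [-0.0018011923992050478, 0.006220085173694656, 142.70698724556252]
top knob [([675.2, 319.0, -1.2], 0.75), ([410.3, -322.5, -1.2], 0.51)]
top hole [([587.1, 17.7, 138.8], 0.62)]
top probe_handle []
787 [-0.008168976088548205, 0.004623867380622038, 140.5868554580251]
```

```bash
python3 -m creep '[[[0.0278,0.0389,0],0,1],[[0.0278,0.0389,0],0,1],[[0.0278,0.0389,0],0,1],[[0.0278,0.0389,0],0,1],[[0.0278,0.0389,0],0,1]]' | head -2;  python3 -m creep '[[[0,0,0],0,1],[[0,0,0],0,1]]' | head -3
python3 - <<'E'
from h import *
from scipy.optimize import least_squares
delta([433.5,282.5,138])
d=snap('wrist','w2.png');C=cloud(d)
print('cam',d['position'])
print(eyes.place_of('wrist','probe_handle')[:2],eyes.place_of('wrist','rack')[:1])
x,y,z=C[...,0],C[...,1],C[...,2];n=np.hypot(x-434,y-282)<25
t=C[n&(z>177)&(z<187)];print('top',len(t),t.mean(0),t.min(0),t.max(0))
for a,b in((140,150),(150,160),(160,175)):
    h=C[n&(z>a)&(z<b)]
    if len(h)>5:print(a,len(h),least_squares(lambda q:np.linalg.norm(h[:,:2]-q,axis=1)-11,[434,282],loss='soft_l1').x)
h=C[n&(z>70)&(z<125)&(np.hypot(x-434,y-282)<18)]
if len(h)>5:print('stem',len(h),least_squares(lambda q:np.linalg.norm(h[:,:2]-q,axis=1)-5,[434,282],loss='soft_l1').x)
E
```

```text
time_s: 9.95
position: [432.7, 283.6, 319.9]
time_s: 10.15
position: [433.2, 282.6, 319.6]
ee_rot: [-3.138, -0.001, 2.8]
pos [433.2 282.6 319.6] rot [-3.138, -0.001, 2.8] shift [-0.0005, 0.0007, 0.1816] turn 0 t 10.15
cam [355.3 310.4 489. ]
[{'position': [430.9, 280.8, 155.2], 'p': 0.85}] [{'position': [434.6, 283.0, 1.3], 'p': 0.77}]
top 289 [430.9 280.5 180.4] [421.1 269.9 177. ] [442.  290.8 184.6]
140 32 [432.  280.1]
150 30 [432.1 280.1]
160 54 [432.1 280.1]
stem 26 [431.8 279.9]
```

View pics/w2.png

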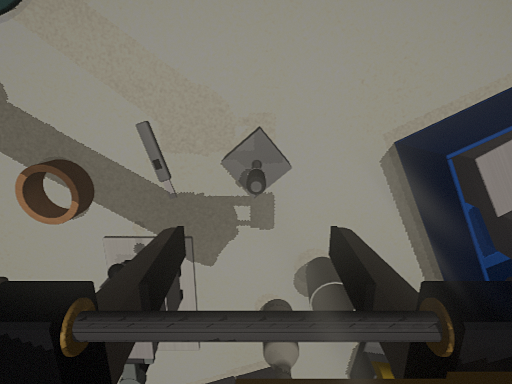

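```bash
python3 -m creep '[[[0,-0.0014,0.045],0,1],[[0,0,0.045],0,1],[[0,0,0.045],0,1],[[0,0,0.044],0,1],[[0,0,0],0,0.24]]' 15 | head -2; python3 -m creep '[[[0,0,0],0,0.2],[[0,0,0],0,0.2],[[0,0,0],0,0.2],[[0,0,0],0,0.2],[[0,0,0],0,0.2]]' | head -2;python3 -m creep '[[[0,0,0],0,0],[[0,0,0],0,0],[[0,0,0],0,0],[[0,0,0],0,0],[[0,0,0],0,0]]' 30;python3 -m creep '[[[0,0,0],0,0],[[0,0,0],0,0]]' 30
```

```text
time_s: 10.8
position: [430.7, 277.0, 137.5]
time_s: 11.3
position: [433.9, 281.4, 143.3]
time_s: 11.8
position: [433.4, 281.0, 142.2]
ee_rot: [-3.141, -0.0, 2.797]
force: [0.0, 0.0, 0.0]
width: 0.229
gripper_force: 30.0
time_s: 12.0
position: [433.5, 281.0, 142.2]
ee_rot: [3.142, 0.0, 2.797]
force: [-0.2, -0.1, 1.0]
width: 0.23
gripper_force: 30.0
```

```bash
python3 -m creep '[[[0,0,-0.01],0,0],[[0,0,-0.02],0,0],[[0,0,-0.03],0,0],[[0,0,-0.04],0,0],[[0,0,-0.04],0,0]]' | head -2; python3 -m creep '[[[0,0,-0.03],0,0],[[0,0,-0.015],0,0],[[0,0,0],0,0],[[0,0,0],0,0]]'
cat >> h.py <<'E'
from scipy.optimize import least_squares
def probe(c,fn=None,z=None):
    "stem/handle axis from the cloud near the TCP"
    s=sensors.read_state();t=s['position'];d=snap(c,fn);C=cloud(d).reshape(-1,3)
    q=C[(np.hypot(*(C[:,:2]-t[:2]).T)<22)&(C[:,2]<t[2]-20)&(C[:,2]>t[2]-125)]
    if len(q)<15: print(c,'few',len(q));return
    f=least_squares(lambda a:np.hypot(q[:,0]-a[0]-a[2]*(q[:,2]-t[2]),q[:,1]-a[1]-a[3]*(q[:,2]-t[2]))-5,[t[0],t[1],0,0],loss='soft_l1').x
    print(c,len(q),'zmin',q[:,2].min(),'axis-TCP',f[:2]-t[:2],'tilt',f[2:].round(3).tolist(),'tip-TCP',f[:2]+f[2:]*-126-t[:2])
E
python3 - <<'E'
from h import *
for c in('scene','top','wrist'): probe(c,c+'3.png')
delta([586,20,332])
E
```

```text
time_s: 12.5
position: [433.0, 280.5, 283.8]
time_s: 12.9
position: [433.1, 280.7, 326.8]
ee_rot: [-3.141, -0.0, 2.797]
force: [0.3, 0.3, -2.2]
width: 0.233
gripper_force: 30.0
scene 187 zmin 201.93328301990385 axis-TCP [0.3 0.2] tilt [0.004, -0.003] tip-TCP [-0.2  0.6]
top 120 zmin 201.93003497247958 axis-TCP [-0.2  2.3] tilt [0.002, -0.003] tip-TCP [-0.4  2.7]
wrist 384 zmin 201.02003502594766 axis-TCP [-1.4 -0.5] tilt [0.002, 0.004] tip-TCP [-1.7 -1. ]
pos [432.8 280.5 325.8] rot [-3.139, -0.001, 2.797] shift [-0.2322, -0.1936, -0.006] turn 0 t 13.05
```

View pics/wrist3.png

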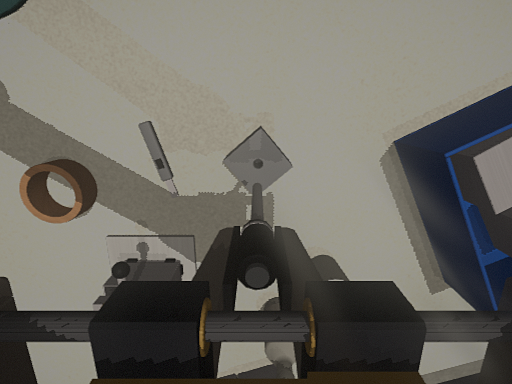

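```bash
cat >> h.py <<'E'
def hole(C,z0,bias=(0,0),g=(586,20)):
    C=C.reshape(-1,3);P=C[(abs(C[:,2]-z0)<4)&(np.hypot(*(C[:,:2]-g).T)<75)][:,:2]-bias
    from scipy.spatial import cKDTree
    X,Y=np.meshgrid(np.arange(-10,10.1,.25),np.arange(-10,10.1,.25));G=np.c_[X.ravel(),Y.ravel()]+g
    d=cKDTree(P).query(G)[0];k=d>d.max()-.5
    # plate rectangle: drop the stalk/hinge ends by the known half sizes in plate axes
    u=np.array([-.941,.339]);v=np.array([.339,.941]);a=(P-g)@u;b=(P-g)@v
    bb=b[abs(a)<35];aa=a[(abs(b)>20)&(abs(b)<36)]
    m=[np.percentile(aa,[.5,99.5]),np.percentile(bb,[.5,99.5])]
    ctr=np.array(g)+u*m[0].mean()+v*m[1].mean()
    print('empty circle',G[k].mean(0),'r',d.max(),'plate centre',ctr,'size',np.ptp(m[0]),np.ptp(m[1]))
E
python3 - <<'E'
from h import *
hole(np.load('top2.npy'),140.5,(-.3,2.4));hole(np.load('scene2.npy'),142.7,(0,.4))
E
python3 -m creep '[[[-0.0387,-0.0323,0],0,0],[[-0.0387,-0.0323,0],0,0],[[-0.0387,-0.0323,0],0,0],[[-0.0387,-0.0323,0],0,0],[[0,0,0],0,0]]' | head -2
```

```text
empty circle [586.7  19.6] r 13.086290568171737 plate centre [592.9  17.1] size 102.55664188775887 82.79453606618387
empty circle [588.7  19.3] r 12.773669034621964 plate centre [594.5  17.1] size 106.03762641433015 83.79091848711906
time_s: 13.55
position: [537.0, 100.4, 326.6]
```

```bash
python3 -m creep '[[[-0.0374,-0.031,0],0,0],[[-0.0374,-0.031,0],0,0],[[0,0,0],0,0],[[0,0,0],0,0]]' | head -3
python3 - <<'E'
from h import *
delta([587.6,19.5,326])
for c in('scene','top','wrist'): probe(c,c+'4.png')
delta([587.6,19.5,326])
C=cloud(snap('wrist'));C=C.reshape(-1,3);P=C[(np.hypot(*(C[:,:2]-[587,20]).T)<40)&(C[:,2]>130)&(C[:,2]<150)];print(len(P),np.median(P[:,2]))
hole(C,np.median(P[:,2]),(-1.5,-.7))
E
```

```text
time_s: 13.95
position: [583.9, 24.1, 325.9]
ee_rot: [-3.14, -0.002, 2.795]
pos [583.9  24.1 325.9] rot [-3.14, -0.002, 2.795] shift [-0.005, -0.003, -0.0001] turn 0 t 13.95
scene 193 zmin 201.04828443428778 axis-TCP [0.1 1. ] tilt [0.007, 0.005] tip-TCP [-0.8  0.4]
top few 0
wrist 385 zmin 201.36388440964146 axis-TCP [-1.3 -0.5] tilt [0.004, 0.002] tip-TCP [-1.8 -0.7]
pos [583.6  26.8 326.5] rot [3.142, -0.002, 2.8] shift [-0.0063, -0.0056, 0.0005] turn 0 t 14.1
2575 139.63993762253602
empty circle [586.5  19. ] r 12.930678449469225 plate centre [591.6  17.3] size 100.88616161100559 83.34968885134944
```

View pics/wrist4.png

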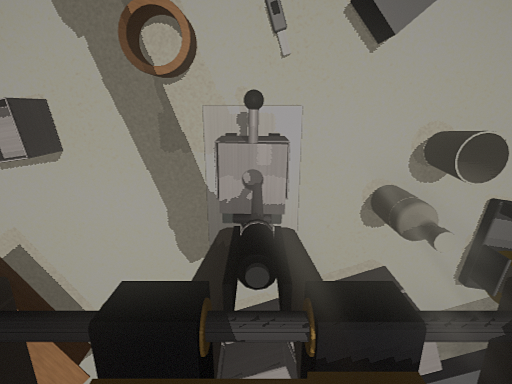

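```bash
for i in 1 2 3 4; do python3 -m creep '[[[0,0,0],0,0]]' | sed -n 2p; done
```

```text
position: [583.9, 26.4, 327.1]
position: [584.0, 25.9, 327.3]
position: [584.1, 25.4, 327.3]
position: [584.2, 25.1, 327.3]
```

```bash
python3 -m creep '[[[-0.0046,-0.0044,0],0,0],[[0,0,0],0,0],[[0,0,0],0,0],[[0,0,0],0,0],[[0,0,0],0,0]]' | sed -n 2p;  for i in 1 2 3 4; do python3 -m creep '[[[0,0,0],0,0]]' | sed -n 2p; done
python3 - <<'E'
from h import *
for c in('scene','wrist','scene','wrist'): probe(c)
E
```

```text
position: [587.1, 19.3, 327.2]
position: [587.0, 19.3, 327.2]
position: [587.0, 19.3, 327.2]
position: [587.1, 19.3, 327.2]
position: [587.1, 19.3, 327.2]
scene 197 zmin 202.25391924282587 axis-TCP [0.4 0.5] tilt [0.006, -0.002] tip-TCP [-0.3  0.7]
wrist 382 zmin 202.27608992484886 axis-TCP [-1.3 -0.4] tilt [0.001, 0.003] tip-TCP [-1.4 -0.7]
scene 196 zmin 202.50858632007828 axis-TCP [0.2 0.7] tilt [0.006, 0.003] tip-TCP [-0.6  0.4]
wrist 383 zmin 202.7637609673751 axis-TCP [-1.4 -0.5] tilt [0.001, 0.003] tip-TCP [-1.5 -0.8]
```

```bash
python3 -m creep '[[[0,0,0.008],0,0],[[0,0,0.01],0,0],[[0,0,0.01],0,0],[[0,0,0.008],0,0],[[0,0,0],0,0]]' | sed -n 2p;  for i in 1 2 3 4; do python3 -m creep '[[[0,0,0],0,0]]' | sed -n 2p; done
python3 - <<'E'
from h import *
s=sensors.read_state();t=s['position'];print(t)
for c,b in(('wrist',(-1.4,-.6)),('scene',(0,.6)),('wrist',(-1.4,-.6))):
    C=cloud(snap(c,c+'5.png')).reshape(-1,3);P=C[(np.hypot(*(C[:,:2]-[587,20]).T)<40)&(C[:,2]>130)&(C[:,2]<150)];hole(C,np.median(P[:,2]),b)
    probe(c)
E
```

```text
position: [586.2, 19.3, 289.4]
position: [587.1, 19.2, 291.0]
position: [587.4, 19.2, 291.6]
position: [587.4, 19.2, 291.7]
position: [587.2, 19.2, 291.5]
[587.2  19.2 291.5]
empty circle [586.5  19.2] r 12.640772330468188 plate centre [590.9  17.5] size 99.3591031703049 83.28236272146681
wrist 379 zmin 167.95544441399034 axis-TCP [-1.3 -0.4] tilt [-0.0, 0.002] tip-TCP [-1.3 -0.7]
empty circle [587.8  19.6] r 12.295950626295058 plate centre [593.9  16.9] size 102.4766716998517 84.67977228255094
scene 177 zmin 166.4636895721742 axis-TCP [-0.5  0.6] tilt [-0.003, 0.002] tip-TCP [-0.1  0.3]
empty circle [586.4  19.1] r 12.714480920426736 plate centre [590.8  17.5] size 99.38688082513258 83.36120276350576
wrist 381 zmin 166.40678247400143 axis-TCP [-1.4 -0.5] tilt [0.0, 0.002] tip-TCP [-1.4 -0.7]
```

View pics/wrist5.png

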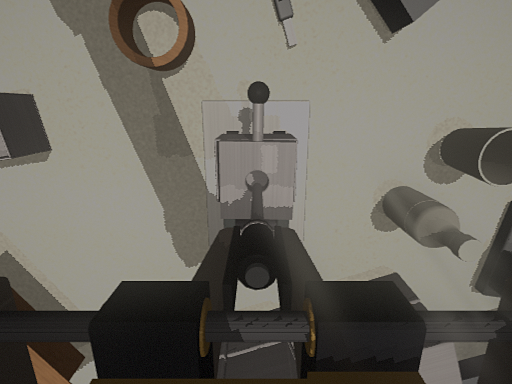

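View pics/scene5.png

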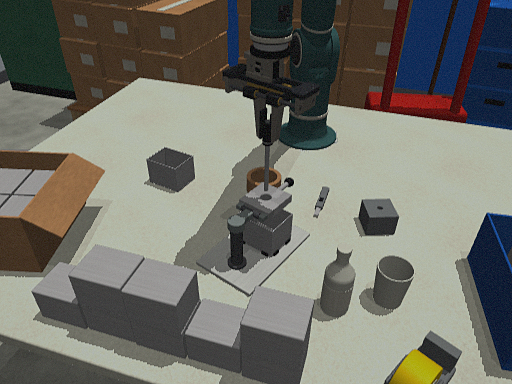

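```bash
python3 -m creep '[[[0,0,0.006],0,0],[[0,0,0.008],0,0],[[0,0,0.008],0,0],[[0,0,0.006],0,0],[[0,0,0],0,0]]' | sed -n 2,4p;  python3 -m creep '[[[0,0,0],0,0],[[0,0,0],0,0],[[0,0,0],0,0]]' | sed -n 2,4p
python3 - <<'E'
from h import *
probe('wrist');probe('scene')
E
```

```text
position: [586.4, 19.3, 261.8]
ee_rot: [-3.14, -0.002, 2.797]
force: [-0.3, 0.0, -1.8]
position: [587.3, 19.2, 263.6]
ee_rot: [3.141, 0.001, 2.797]
force: [-0.4, 0.4, -1.5]
wrist 1099 zmin 138.55450129602144 axis-TCP [-1.3 -2.3] tilt [0.001, -0.032] tip-TCP [-1.5  1.7]
scene 279 zmin 138.67372579912399 axis-TCP [0.1 0.9] tilt [-0.0, 0.006] tip-TCP [0.1 0.1]
```

```bash
python3 -m creep '[[[0,0,0.006],0,0],[[0,0,0.008],0,0],[[0,0,0.008],0,0],[[0,0,0.008],0,0],[[0,0,0.006],0,0]]' | sed -n 2,4p;  python3 -m creep '[[[0,0,0],0,0],[[0,0,0],0,0],[[0,0,0],0,0]]' | sed -n 2,4p; python3 -m creep '[[[0,0,0.006],0,0],[[0,0,0.008],0,0],[[0,0,0.008],0,0],[[0,0,0.008],0,0],[[0,0,0.006],0,0]]' | sed -n 2,4p;  python3 -m creep '[[[0,0,0],0,0],[[0,0,0],0,0],[[0,0,0],0,0],[[0,0,0],0,0]]' | sed -n 2,4p
```

```text
position: [586.7, 19.3, 226.0]
ee_rot: [-3.141, -0.001, 2.797]
force: [-0.4, 0.4, -1.9]
position: [587.4, 19.2, 227.6]
ee_rot: [3.141, 0.001, 2.797]
force: [-0.1, -0.9, -1.3]
position: [586.7, 19.2, 190.1]
ee_rot: [-3.141, -0.001, 2.797]
force: [0.5, -0.0, -1.4]
position: [587.4, 19.3, 191.6]
ee_rot: [3.141, 0.001, 2.797]
force: [-0.4, -0.8, -2.1]
```

```bash
python3 -m creep '[[[0,0,0.004],0,0],[[0,0,0.004],0,0],[[0,0,0],0,0],[[0,0,0],0,0],[[0,0,0],0,0]]' | sed -n 2,4p;  python3 -m creep '[[[0,0,0],0,0],[[0,0,0],0,0],[[0,0,0],0,0],[[0,0,0],0,0]]'
python3 - <<'E'
from h import *
t=sensors.read_state()['position']
for c,b in(('wrist',(-1.4,-.6)),('scene',(0,.6))):
    C=cloud(snap(c,c+'6.png'));P=C.reshape(-1,3);q=P[(np.hypot(*(P[:,:2]-[587,20]).T)<12)&(P[:,2]>147)&(P[:,2]<166)]
    if len(q)>5: print(c,len(q),'stem above plate',least_squares(lambda a:np.linalg.norm(q[:,:2]-a,axis=1)-5,t[:2],loss='soft_l1').x-b)
    P=P[(np.hypot(*(P[:,:2]-[587,20]).T)>15)&(np.hypot(*(P[:,:2]-[587,20]).T)<38)&(P[:,2]>132)&(P[:,2]<150)]
    s=np.linalg.lstsq(np.c_[P[:,:2]-[587,19],np.ones(len(P))],P[:,2],rcond=None)[0];print('plate',s.round(3).tolist())
    print('tin',eyes.place_of(c,'tin')[:1],'hole',eyes.place_of(c,'hole')[:1])
E
```

```text
position: [587.1, 19.2, 183.2]
ee_rot: [-3.142, 0.0, 2.797]
force: [-0.6, 0.1, -2.1]
time_s: 20.35
position: [587.1, 19.3, 183.2]
ee_rot: [3.142, 0.0, 2.797]
force: [-0.3, -0.4, -1.8]
width: 0.234
gripper_force: 30.0
wrist 54 stem above plate [587.1  19.3]
plate [-0.008, 0.001, 139.61]
tin [] hole [{'position': [584.7, 19.4, 139.6], 'p': 0.65}]
scene 27 stem above plate [586.5  19.2]
plate [-0.006, 0.005, 142.755]
tin [{'position': [585.0, 20.3, 9.8], 'p': 0.92}] hole [{'position': [584.2, 20.7, 143.4], 'p': 0.7}]
```

View pics/wrist6.png

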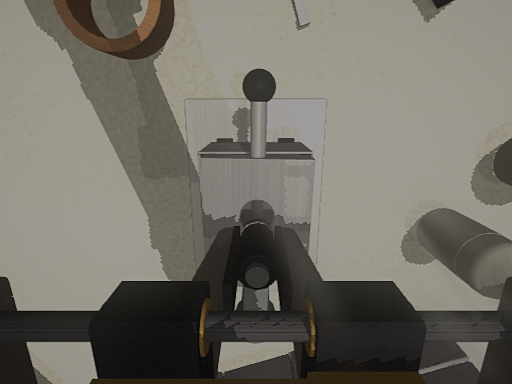

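The wrist picture shows the probe in the hole (257,215), central to the plate and knob. The plate is level, and the stem measures about (587, 19.3), which matches the hole.

```bash
python3 -c "
from plant import finish_job
print(finish_job())"
```

```text
the job is handed in; nothing more can be done
None
```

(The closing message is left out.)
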